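Hold the long squeegee level over the wash tray

TASK

Pick the long squeegee out of the crate and hold it lying flat and level in the gripper about 15 cm above the table, centred over the steel wash tray and in line with the tray's long side, so that it can be sprayed clean there. Leave the other things in the crate and do not shift the things standing on the table. Finish still holding the squeegee steady in the air: do not put it down or let go.

Things in the scene. Friction and masses are not known exactly. Their poses are not given: they have to be found in the camera images.
- squeegee_mid (a point): Centre of the long squeegee (the one to hold): a screen-printing squeegee lying flat and loose in the crate, 180 long (its x axis) x 52 wide (y) x 24 mm thick (z, up as it lies). A wooden handle bar, 36 wide and 24 thick, on the -y side, with a black rubber blade, 9 mm thick at mid thickness, standing out 16 mm along the whole +y edge. About 100 to 210 g, balanced about its middle; it can be gripped across its 52 mm width at the middle.
- short_squeegee_mid (a point): Centre of the short squeegee, not wanted: same make, materials, width and thickness but only 100 mm long (its x axis), lying flat in the same crate. Leave it in the crate.
- crate: Fixed grey plastic open-topped crate, 360 (its x axis) x 290 (y) x 70 mm high outside, walls and floor 6 mm thick; the origin is at the centre of its underside, on the table. The squeegee lies on its floor, so the squeegee's underside is 6 mm above the table.
- tray: Fixed empty stainless steel wash tray, open-topped, 300 long (its x axis) x 170 wide (y) x 40 mm high, walls 4 mm thick, with a flat lip 10 mm wide round the rim; the origin is at the centre of its underside, on the table. Crate and tray stand left and right of the robot's middle line, either way round.
- ink_pot_mid (a point): Centre of a lidded white ink pot, 48 mm across, 50 mm high, in the crate. Leave it there.
- small_pot_mid (a point): Centre of a small lidded white pot, 34 mm across, 40 mm high, in the crate. Leave it there.
- ink_knife_mid (a point): Centre of an ink knife with a wooden handle and a steel blade, 179 long (its x axis) x 24 x 12 mm, lying in the crate. Leave it there.
- towel_roll_mid (a point): Centre of an upright paper towel roll, 110 mm across, 220 mm high, on the table. Leave it alone.
- flask_mid (a point): Centre of a blue metal drinking flask, 68 mm across, 210 mm high, on the table. Leave it alone.
- ink_tub_mid (a point): Centre of a lidded blue ink tub, 72 mm across, 60 mm high, on the table. Leave it alone.
- mixing_cup_mid (a point): Centre of a red plastic mixing cup, 84 mm across, 85 mm high, on the table. Leave it alone.
Things that resemble listed ones, but are neither listed nor needed, are in the scene too. Leave any orange look-alike of the part that bears small_pot_mid alone.

How it is judged:
By the outcome, as a careful person would: the job done as asked, in the order asked, and still so for the second after the job is handed in, while the arm keeps its last pose, push and grip.
It also fails if it takes over 42 s, if anything falls off the work surface, if the arm or the gripper's body presses on something with over 40 N, if the wrist force passes 120 N, or if a joint passes its speed limit or range.

ROBOT

A 7-joint arm with a two-finger parallel gripper is mounted at the origin on the work surface. World frame = base frame: x ahead of the robot, y to its left, z up, the work surface at z = 0. Lengths are in mm, angles in rad, forces in N, time in s.
With the tool pointing down it reaches from about 400 to 875 mm from the base axis. Payload 4.4 kg.
Tool frame: the origin (TCP) lies at the very end of the fingers, on their centre line; the grasp point (between the pads) lies 19 mm behind it; z points along the fingers, x is the direction in which the jaws open and shut, and the axes are right-handed (so a half turn about z gives the same grasp; the last joint's range is limited). The gripper opens to 85 mm and grips with 20 to 120 N. Pads are 22 mm wide; open, the fingers measure 114 mm over their backs; the gripper's body (76 mm by 85 mm) begins 54 mm behind the grasp point. The pads swing forward as they close: fully open they stand 13 mm farther back than shut.
Start: joints at [1.257, 0.628, 0.038, 1.517, -0.027, 0.996, -0.02], TCP at [159.454, -630.153, 231.313] pointing down, gripper open.
Joint ranges: [-3.06, 3.06], [-0.37, 2.12], [-1.25, 1.32], [0.18, 2.47], [-1.1, 4.24], [0.23, 1.98], [-2.94, 2.94]. Speed limits (rad/s): [2.57, 2.57, 3.14, 3.14, 3.14, 3.14, 3.14].

INTERFACE

Orientations are given as [roll, pitch, yaw] about the fixed x, y, z axes, in that order (R = Rz(yaw) Ry(pitch) Rx(roll)).
In Python, from cell import ctrl gives the robot as it stands.
- The arm moves only by the shell command python3 -m creep 'ROWS'. ROWS is text: rows parted by semicolons, each of 7 numbers parted by spaces: the shift along the tool's x, y, z in units of 40 mm (1.0 is 40 mm), then the turn, a rotation vector about the tool's x, y, z in degrees, then the closure, from 0 (fully open) to 1 (shut). In form: x y z rx ry rz grip; .... A call has 1 to 10 rows; each row is the pose to reach, as a shift and turn from the pose commanded when the call began, along the tool's axes at that moment; what a row does not reach only later rows make up. A row lasts 1/12 s, in which the tool goes at most 41.7 mm and 7.16 degrees, less where a joint would pass 70% of its speed; a pose out of reach is approached as far as the arm can. A call with a gripper value outside its range is refused whole. The fingers move at their own pace and stop on an object; the grip force is fixed at half the most. Time passes only in rows, so rows that repeat a pose let the fingers close. It gives the time, the measured TCP pose, the force and the opening at its end, in the units of the state.
- ctrl.read_state(): the state, without advancing time (a new reading comes with each control period).
- ctrl.get_image(name): name is "scene" or "top" or "wrist"; returns a dict with "img" (480x640x3 uint8, red, green, blue), "vfov" (degrees; the focal length in pixels is half the picture's height over the tangent of half this angle, whatever the lens; pixels are square), "cx", "cy" (the principal point, pixels), "T" (4x4, takes a point from camera to world coordinates); the wrist camera has in their place "tool_from_camera" (4x4, takes a point from camera to tool coordinates, whose origin is the TCP and whose axes are the tool frame's). Camera axes: x right, y up, looking along -z (the intrinsics and any distortion apply to the point x, -y, -z); pixel columns grow to the right and rows downward; lengths in mm; the calibration is good to about 2 mm. A picture is of the moment at which its call begins: read the wrist's pose just before it. There is no depth.
- ctrl.finish_job(): hands the job in, once; it reports no verdict.
Trained networks look in the newest picture that a camera, given by its name, has taken for a name from the list of things; names that differ only in an ending like _2 or _b are one class to them, and where a whole thing is asked for, a point or a joint stands for the part that bears it (a point fixed in the world has none). Each returns a list of dicts, best first, with "score" (0 to 1); they miss things now and then, are a little off and sometimes report something else, mostly with a low value. They report only what shows in the picture. A call takes as long as a camera call. They do not tell look-alikes from the thing itself.
- ctrl.boxes_of(camera, thing): "rect" ([left, top, right, bottom] in pixels, round what is visible of it).
- ctrl.cut_out(camera, thing): "pixels" (480x640 bool, what is visible of it) and "rect" ([left, top, right, bottom] in pixels, round what is visible of it).
The state is a dict: "clock": time; "qpos": joint angles; "qd": joint speeds; "tau": joint torques, N m; "eef_pos": TCP position; "tool_rot": TCP orientation; "force": force on the tool from outside, world axes, zero at the start; "torque": the same for the moment, N m; "width": finger opening in mm.
Only numpy, scipy, OpenCV 4.12 (cv2) and the standard library are available. Lean on these libraries where they do the work, as an engineer would, in place of code of your own. Each camera call takes 0.05 s, during which the arm holds its last target.

## Working session

There is one attempt and no reset: what is moved stays moved. The work goes in short steps, Python scripts to look and compute and a shell command to move; the robot and the scene stay as the last step left them, time stands still between calls to the robot, and variables do not carry over. Pictures are saved under pics/ and viewed, and the job is handed in when it is done.

```bash
ls; mkdir -p pics
python3 - <<'E'
from cell import ctrl
import cv2
s=ctrl.read_state(); print(s)
for n in ("scene","top","wrist"):
    d=ctrl.get_image(n); cv2.imwrite(f"pics/{n}0.png",d["img"][:,:,::-1])
    print(n,{k:v for k,v in d.items() if k!="img"})
E
```

```text
pics
{'clock': 0.0, 'qpos': array([ 1.25722942,  0.62935371,  0.03842273,  1.51838974, -0.02698559,
        0.99628681, -0.02002065]), 'qd': array([-7.09875833e-04,  9.54525728e-04,  2.95476024e-05,  4.49501637e-04,
        8.96814490e-04,  1.60680483e-05,  3.24927982e-04]), 'tau': array([ 8.19315756e-05, -5.63404012e+01,  1.22606523e+00, -1.93451715e+01,
        1.08570023e-02,  1.04087984e-02, -2.77274481e-06]), 'eef_pos': array([ 159.28452258, -629.52686542,  230.37687189]), 'tool_rot': array([ 3.14156565e+00,  1.91990868e-03, -1.32302719e+00]), 'force': array([0.56533299, 0.08294681, 0.35840622]), 'torque': array([-0.01812614,  0.03447584,  0.05128153]), 'width': 85.55744227004192}
scene {'vfov': 51.71052144877359, 'cx': 315.4209882199983, 'cy': 240.14740979441828, 'T': array([[-8.54841177e-01, -3.14879217e-01,  4.12428953e-01,
         1.07059918e+03],
       [ 5.18788089e-01, -5.34375972e-01,  6.67308953e-01,
         8.37098937e+02],
       [ 1.02704016e-02,  7.84406399e-01,  6.20162172e-01,
         8.85926997e+02],
       [ 0.00000000e+00,  0.00000000e+00,  0.00000000e+00,
 
[... 206 characters left out ...]
   [-9.99511174e-01, -2.27352474e-02, -2.14597473e-02,
        -1.23632492e+01],
       [-2.36423107e-02,  1.00538532e-01,  9.94652223e-01,
         1.73941127e+03],
       [ 0.00000000e+00,  0.00000000e+00,  0.00000000e+00,
         1.00000000e+00]])}
wrist {'vfov': 66.94938171467203, 'cx': 320.57439628648797, 'cy': 232.58077258732627, 'tool_from_camera': array([[ 9.99999802e-01,  1.83473963e-04, -6.01891491e-04,
        -1.17818749e+00],
       [ 8.57411497e-07, -9.56942021e-01, -2.90279122e-01,
        -7.36480822e+01],
       [-6.29233921e-04,  2.90279064e-01, -9.56941832e-01,
        -1.42337465e+02],
       [ 0.00000000e+00,  0.00000000e+00,  0.00000000e+00,
         1.00000000e+00]])}
```

View pics/top0.png

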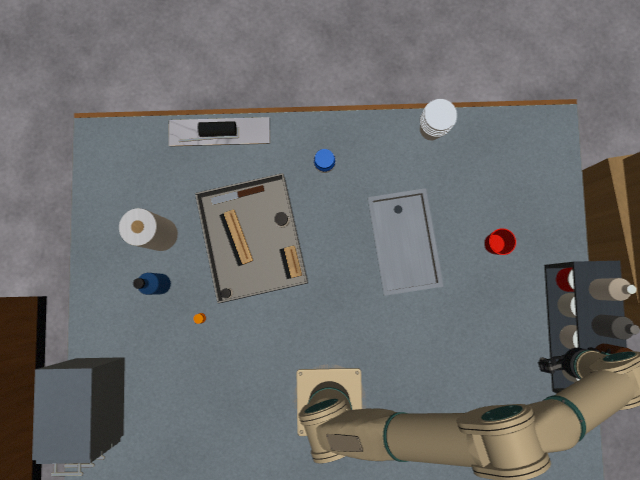

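View pics/scene0.png

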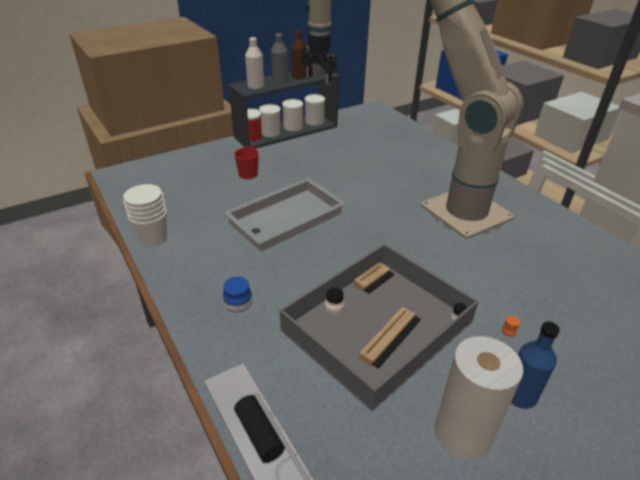

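View pics/wrist0.png

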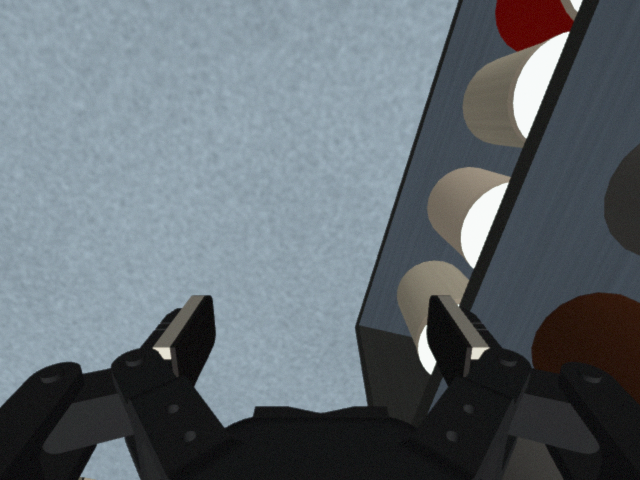

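Top view shows the crate on the left (centre about (252,238)) and the tray on the right (about (405,242)). There are two squeegees in the crate: a long one at about (237,237) and a short one at about (291,262). The gripper starts beside a rack at about (585,330). Next I'll measure these with the cut-outs.

```bash
cat > h.py <<'E'
import numpy as np, cv2
from cell import ctrl
from scipy.spatial.transform import Rotation as R
def ray(d,T,px):
    f=240/np.tan(np.radians(d["vfov"]/2))
    px=np.atleast_2d(px).astype(float)
    v=np.c_[(px[:,0]-d["cx"])/f,-(px[:,1]-d["cy"])/f,-np.ones(len(px))]
    return T[:3,3],v@T[:3,:3].T
def onz(d,T,px,z):
    o,v=ray(d,T,px); return o+v*((z-o[2])/v[:,2])[:,None]
def proj(d,T,P):
    f=240/np.tan(np.radians(d["vfov"]/2))
    c=(np.atleast_2d(P)-T[:3,3])@T[:3,:3]
    return np.c_[d["cx"]+f*c[:,0]/-c[:,2],d["cy"]-f*c[:,1]/-c[:,2]]
def tool():
    s=ctrl.read_state(); T=np.eye(4); T[:3,:3]=R.from_euler("xyz",s["tool_rot"]).as_matrix(); T[:3,3]=s["eef_pos"]; return T
def wristT(d,T): return T@d["tool_from_camera"]
E
python3 - <<'E'
from h import *
d=ctrl.get_image("top"); np.set_printoptions(precision=1,suppress=True)
for n,z in (("squeegee_mid",30),("short_squeegee_mid",30),("crate",70),("tray",40),("ink_knife_mid",18),("ink_pot_mid",56),("small_pot_mid",46),("ink_tub_mid",60),("mixing_cup_mid",85),("flask_mid",210),("towel_roll_mid",220)):
    for r in ctrl.cut_out("top",n)[:3]:
        ys,xs=np.nonzero(r["pixels"])
        if len(xs)<5: continue
        pts=np.c_[xs,ys].astype(float)
        w=onz(d,d["T"],pts,z)
        (c,sz,a)=cv2.minAreaRect(w[:,:2].astype(np.float32))
        print(n,round(r["score"],2),r["rect"],"rect c",np.array(c),np.array(sz),round(a,1))
im=d["img"][150:320,170:470,::-1]
cv2.imwrite("pics/crop1.png",cv2.resize(im,None,fx=2.66,fy=2.66,interpolation=cv2.INTER_CUBIC))
E
```

```text
squeegee_mid 0.82 [217.0, 215.5, 254.2, 265.5] rect c [528.6 291.5] [181.2  57.8] 19.5
short_squeegee_mid 0.97 [278.8, 246.8, 299.0, 278.0] rect c [444.6 117.4] [100.3  53.1] 12.4
crate 0.68 [195.3, 176.9, 307.6, 300.3] rect c [526.4 238.4] [369.9 295.9] 11.3
crate 0.44 [222.9, 215.2, 255.1, 262.1] rect c [524.1 286.1] [172.9  51.4] 19.7
tray 0.59 [274.1, 211.4, 291.0, 228.0] rect c [582.2 141.5] [48.5 45.7] 43.8
tray 0.58 [367.9, 188.5, 445.1, 293.7] rect c [ 503.1 -252.9] [320.4 191.4] 7.9
ink_knife_mid 0.85 [210.1, 187.2, 263.1, 202.9] rect c [670.5 288.4] [ 27.5 178. ] 12.5
ink_pot_mid 0.62 [272.2, 213.1, 288.4, 229.4] rect c [580.1 140.1] [48.1 45.3] 43.8
small_pot_mid 0.6 [192.4, 312.5, 207.9, 323.9] rect c [271.9 406.5] [31.7 35.6] 44.1
small_pot_mid 0.46 [220.7, 287.1, 231.3, 298.1] rect c [350.6 321.9] [28.9 22.2] 88.8
ink_tub_mid 0.84 [314.5, 150.6, 335.5, 173.6] rect c [765.7  -0.9] [69.2 73.7] 44.1
mixing_cup_mid 0.84 [482.7, 227.5, 518.6, 256.8] rect c [ 487.7 -541.1] [84.  95.6] 43.0
mixing_cup_mid 0.16 [272.2, 211.4, 289.4, 230.3] rect c [575.5 136.7] [47.3 47.7] 89.1
flask_mid 0.63 [130.2, 271.2, 172.3, 294.8] rect c [382.9 501.2] [108.   63.3] 88.8
towel_roll_mid 0.74 [118.7, 210.1, 175.4, 250.6] rect c [534.3 514.6] [171.3 108.1] 64.5
```

View pics/crop1.png

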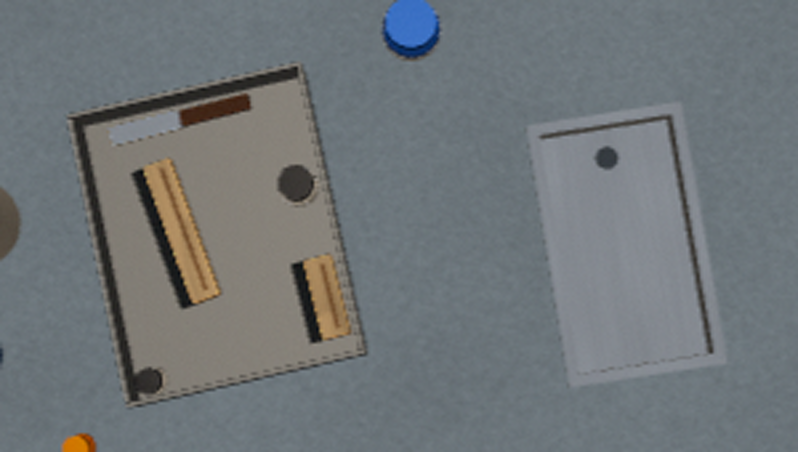

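Two things match a squeegee: A at (237,237), measuring 181x58 mm, and B at (291,262), measuring 100x53 mm. The task wants the 180 mm one, so it is A, with its blade facing world +y. In the enlarged crop, A is the long bar at (175,232) and B is the stubby one. A's centre is about (528,290) with its axis at +19.5°. The tray is at about (503,-253) with its axis at +7.9°.

I'll move away from the rack first, then work out the next shift.

```bash
cat >> h.py <<'E'
def go(x,y,z,yawdeg,T=None):
    T=tool() if T is None else T
    d=(np.array([x,y,z])-T[:3,3])@T[:3,:3]/40
    G=R.from_euler("xyz",[180,0,yawdeg],degrees=True).as_matrix()
    r=R.from_matrix(T[:3,:3].T@G).as_rotvec(degrees=True)
    print("row",np.round(d,3),np.round(r,2), "dist",np.linalg.norm(d*40))
E
python3 -m creep '-1 0 -0.5 0 0 0 0; -2 0 -1 0 0 0 0; -3 -0.5 -1 0 0 0 0; -4 -1.3 -1 0 0 0 0; -4.6 -2 -1 0 0 0 0;-5.1 -2.8 -1 0 0 0 0;-5.5 -3.6 -1 0 0 0 0'
python3 -c "
from h import *
go(515,-100,270,-80); go(528,290,230,-70.5)"
```

```text
clock: 1.33
eef_pos: [243.1, -381.0, 271.8]
tool_rot: [3.141, -0.0, -1.325]
force: [1.0, -1.3, -0.0]
width: 85.2
row [-5.16  -8.303  0.042] [ 0.01 -0.02  4.08] dist 391.02411616575364
row [-14.538 -10.991   1.039] [ 0.01 -0.02 -5.42] dist 730.1776067900553
```

```bash
python3 -m creep '-0.5 -0.9 0 0 0 0 0; -1 -1.7 0 0 0 0 0; -1.5 -2.5 0 0 0 0 0; -2 -3.3 0 0 0 0 0; -2.5 -4.1 0 0 0 0 0; -3 -4.9 0 0 0 0 0; -3.5 -5.7 0 0 0 0 0; -4 -6.5 0 0 0 0 0; -4.5 -7.3 0 0 0 0 0; -5.1 -8.2 0 0 0 0 0'
python3 -c "
from h import *
go(528,290,230,-70.5)"
```

```text
clock: 2.17
eef_pos: [511.2, -105.3, 271.6]
tool_rot: [-3.141, -0.001, -1.324]
force: [1.0, -1.1, 0.3]
width: 85.6
row [-9.483 -2.819  1.031] [-0.   -0.05 -5.38] dist 397.88228914312253
```

```bash
python3 -m creep '-1 -0.3 0 0 0 0 0; -2 -0.6 0.1 0 0 -1 0; -3 -0.9 0.2 0 0 -2 0; -4 -1.2 0.4 0 0 -3 0; -5 -1.5 0.6 0 0 -4 0; -6 -1.8 0.8 0 0 -5 0; -7 -2.1 1 0 0 -5.4 0; -8 -2.4 1 0 0 -5.4 0; -9 -2.7 1 0 0 -5.4 0; -9.5 -2.8 1 0 0 -5.4 0'
python3 -m creep '0 0 0 0 0 0 0;0 0 0 0 0 0 0'
python3 - <<'E'
from h import *
np.set_printoptions(precision=1,suppress=True)
T=tool(); d=ctrl.get_image("wrist"); W=wristT(d,T)
print(T[:3,3])
im=d["img"][:,:,::-1].copy(); cv2.imwrite("pics/w1.png",im)
for n in("squeegee_mid","short_squeegee_mid","crate"):
  for r in ctrl.cut_out("wrist",n):
    ys,xs=np.nonzero(r["pixels"]); w=onz(d,W,np.c_[xs,ys],24 if n!="crate" else 70)
    c,sz,a=cv2.minAreaRect(w[:,:2].astype(np.float32)); print(n,r["score"],r["rect"],c,sz,a)
E
```

```text
clock: 3.0
eef_pos: [525.0, 295.8, 231.3]
tool_rot: [-3.14, 0.003, -1.224]
force: [-0.3, 1.3, 0.6]
width: 85.2
clock: 3.17
eef_pos: [525.0, 291.8, 231.1]
tool_rot: [3.141, 0.0, -1.225]
force: [0.0, -1.6, 0.2]
width: 85.3
[525.  291.8 231.1]
squeegee_mid 0.97 [293.4, 97.0, 351.0, 284.1] (529.0358276367188, 293.14666748046875) (181.42947387695312, 51.86873245239258) 19.70598793029785
short_squeegee_mid 0.67 [417.3, 269.0, 485.5, 366.0] (445.7065124511719, 117.63382720947266) (109.34378814697266, 59.296173095703125) 12.812118530273438
crate 0.66 [202.2, 0.0, 611.2, 411.0] (524.1138916015625, 238.67416381835938) (359.03399658203125, 289.29742431640625) 11.593953132629395
```

View pics/w1.png

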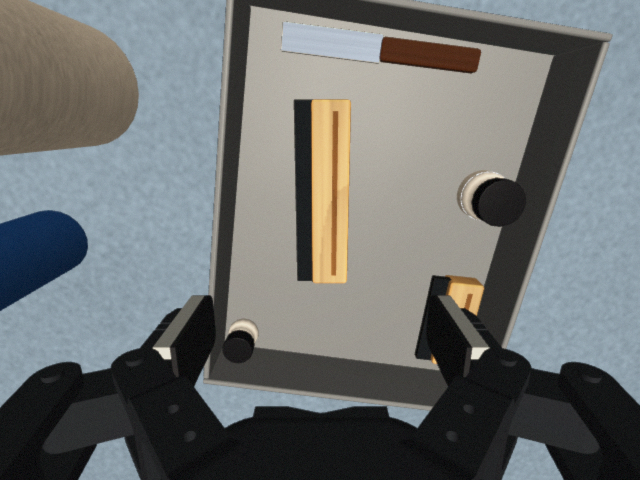

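The wrist view shows the long squeegee at (293..352, 97..284), blade on the left. The short one is at (450,318), partly behind a finger. Next I'll refine the corner positions.

Run:
```python
from h import *
np.set_printoptions(precision=1,suppress=True)
T=tool(); d=ctrl.get_image("wrist"); W=wristT(d,T)
a=onz(d,W,[[351,99.5],[347.5,283.5]],30); b=onz(d,W,[[294,99.5],[298.5,281]],22.5)
print(a,b); c=(a[0]+a[1]+b[0]+b[1])/4; print("c",c)
for p in(a,b):
  v=p[0]-p[1]; print(np.linalg.norm(v),np.degrees(np.arctan2(v[1],v[0])))
print(np.linalg.norm((a-b)[:,:2],axis=1))
for z in(80,4): go(c[0],c[1],z,-70.3)
```

```text
[[623.1 293.9  30. ]
 [454.6 233.7  30. ]] [[606.4 342.4  22.5]
 [437.1 281.7  22.5]]
c [530.3 287.9  26.3]
178.89544446542806 19.676325489411525
179.87456361666054 19.731684211509183
[51.3 51.1]
row [ 0.  -0.1  3.8] [ 0.  -0.1 -0.3] dist 151.50800494566252
row [ 0.  -0.1  5.7] [ 0.  -0.1 -0.3] dist 227.4905430820416
```

```bash
python3 -c "
from h import *
print(tool()[:3,3])
go(530.3,287.9,80,-70.3)"
```

```text
[526.30552082 287.90898614 231.4557344 ]
row [ 0.03  -0.094  3.786] [ 0.   -0.06 -0.26] dist 151.50840051958943
```

My corner pixels came from an earlier picture than the pose I used, because the arm was still settling. I'll measure again now that it is still.

Run:
```python
from h import *
s=ctrl.read_state(); print(s["clock"],s["eef_pos"],abs(s["qd"]).max())
T=tool(); d=ctrl.get_image("wrist"); W=wristT(d,T)
cv2.imwrite("pics/w2c.png",cv2.resize(d["img"][85:295,270:375,::-1],None,fx=2.8,fy=2.8,interpolation=cv2.INTER_CUBIC))
hsv=cv2.cvtColor(d["img"],cv2.COLOR_RGB2HSV)
r=ctrl.cut_out("wrist","squeegee_mid")[0]
g=cv2.dilate(r["pixels"].astype(np.uint8),np.ones((7,7)))
gray=d["img"].max(2)
wood=((hsv[...,1]>90)&(hsv[...,2]>90)&(g>0)).astype(np.uint8)
black=((gray<70)&(g>0)).astype(np.uint8)
for n,m,z in(("wood",wood,30),("black",black,22.5)):
    ys,xs=np.nonzero(m); w=onz(d,W,np.c_[xs,ys],z)
    c,sz,a=cv2.minAreaRect(w[:,:2].astype(np.float32)); print(n,c,sz,a,xs.min(),xs.max(),ys.min(),ys.max())
s=ctrl.read_state(); print(s["eef_pos"])
```

```text
3.4167 [526.30552082 287.90898614 231.4557344 ] 0.007466551679222871
wood (532.1460571289062, 286.13397216796875) (177.81695556640625, 35.88861846923828) 19.774030685424805 305 345 99 282
black (522.7846069335938, 310.3645935058594) (178.35708618164062, 15.084405899047852) 19.544818878173828 289 307 100 280
[526.20441583 288.48743207 231.53031705]
```

View pics/w2c.png

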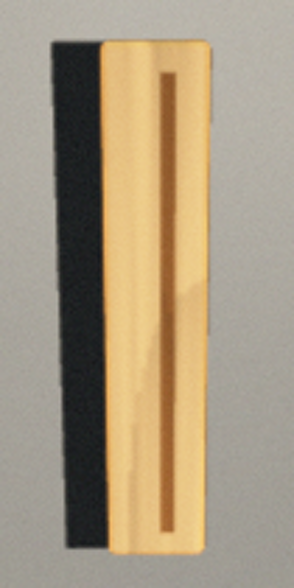

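The centre is (529.2, 293.5) and the axis is at 19.7°. The top and wrist cameras agree within 2 mm. Now I'll descend in two stages.

```bash
python3 -c "
from h import *
go(529.2,293.5,60,-70.3)"
python3 -m creep '-0.05 -0.06 0.5 0 0 0 0;-0.1 -0.11 1.3 0 0 0 0;-0.1 -0.11 2.1 0 0 0 0;-0.1 -0.11 2.9 0 0 0 0;-0.1 -0.11 3.5 0 0 0 0;-0.1 -0.11 4 0 0 0 0;-0.1 -0.11 4.3 0 0 0 0;-0.1 -0.11 4.3 0 0 0 0;-0.1 -0.11 4.3 0 0 0 0;-0.1 -0.11 4.3 0 0 0 0'
python3 - <<'E'
from h import *
go(529.2,293.5,4,-70.3)
T=tool(); d=ctrl.get_image("wrist"); W=wristT(d,T); print(T[:3,3])
im=d["img"][:,:,::-1].copy()
c=np.array([529.2,293.5,18]);u=R.from_euler("z",19.7,degrees=True).as_matrix()
B=[c+u@np.array([x,y,12]) for x,y in((-90,-26),(90,-26),(90,10),(-90,10))]
for p in proj(d,W,B): cv2.circle(im,tuple(int(v) for v in p),3,(0,0,255),-1) if abs(p).max()<2000 else 0
cv2.imwrite("pics/w3.png",im)
E
```

```text
row [-0.095 -0.112  4.288] [-0.01 -0.03 -0.22] dist 171.6296857455449
clock: 4.35
eef_pos: [529.6, 295.6, 60.7]
tool_rot: [-3.139, 0.001, -1.229]
force: [0.2, 0.7, 0.1]
width: 85.6
row [0.046 0.03  1.417] [-0.14  0.03 -0.12] dist 56.72954465052717
[529.59617034 295.56345837  60.69062025]
```

View pics/w3.png

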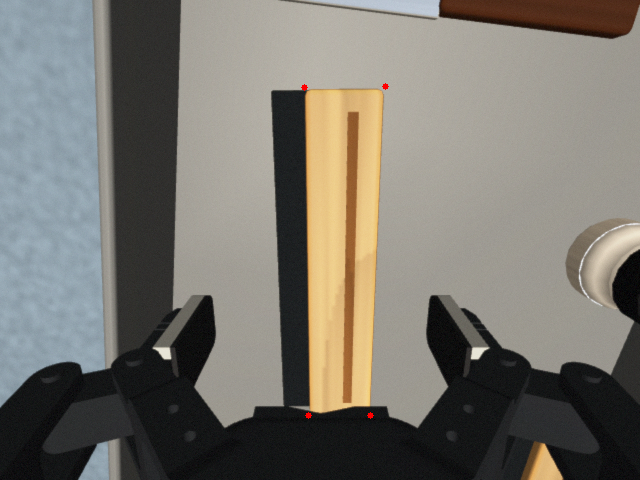

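The predicted corners land on the bar, and the jaws straddle it. Descending in steps while I watch the force.

```bash
python3 -m creep '0.03 0 0.4 0 0 0 0;0.03 0 0.8 0 0 0 0;0.03 0.0 1.0 0 0 0 0;0.03 0.0 1.15 0 0 0 0;0.03 0.0 1.25 0 0 0 0;0.03 0.0 1.3 0 0 0 0;0.03 0.0 1.35 0 0 0 0;0.03 0.0 1.35 0 0 0 0;0.03 0.0 1.35 0 0 0 0'; python3 -c "
from h import *
go(529.2,293.5,4,-70.3)"
```

```text
clock: 5.15
eef_pos: [529.2, 294.1, 5.7]
tool_rot: [-3.141, 0.0, -1.229]
force: [-1.0, 0.0, 0.1]
width: 85.7
row [0.015 0.005 0.042] [-0.04  0.01 -0.1 ] dist 1.8014736377531202
```

```bash
python3 -m creep '0 0 0.03 0 0 0 0.1;0 0 0.03 0 0 0 0.25;0 0 0.03 0 0 0 0.35;0 0 0.03 0 0 0 0.4;0 0 0.03 0 0 0 0.5; 0 0 0.03 0 0 0 0.6;0 0 0.03 0 0 0 0.8;0 0 0.03 0 0 0 1;0 0 0.03 0 0 0 1;0 0 0.03 0 0 0 1'; python3 -c "
from h import *
s=ctrl.read_state();print(s['eef_pos'],s['force'],s['torque'],s['width'])
d=ctrl.get_image('wrist');cv2.imwrite('pics/w4.png',d['img'][:,:,::-1])"
```

```text
clock: 5.98
eef_pos: [529.2, 293.7, 4.7]
tool_rot: [-3.141, -0.0, -1.229]
force: [-0.5, -1.7, 4.8]
width: 50.6
[529.1890175  293.69297614   4.67042872] [-0.48421719 -1.71415489  4.80332902] [-0.26619798  0.22305522  0.04612648] 50.57705485985454
```

View pics/w4.png

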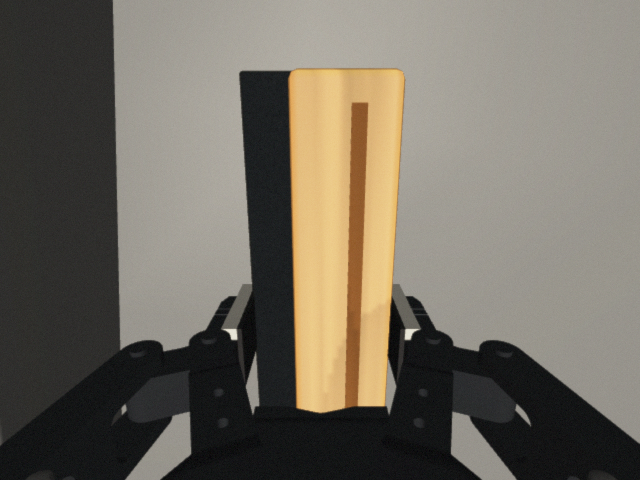

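Both pads are on the bar, at a 50.6 mm opening. The bar spans columns 240 to 405 at its far end. Lifting slowly.

```bash
python3 -m creep '0 0 0.0 0 0 0 1;0 0 -0.1 0 0 0 1;0 0 -0.3 0 0 0 1;0 0 -0.6 0 0 0 1;0 0 -1 0 0 0 1;0 0 -1 0 0 0 1;0 0 -1 0 0 0 1;0 0 -1 0 0 0 1'; python3 -c "
from h import *
s=ctrl.read_state();print(s['eef_pos'],s['force'],s['torque'],s['width'])
d=ctrl.get_image('wrist');cv2.imwrite('pics/w5.png',d['img'][:,:,::-1])"
```

```text
clock: 6.7
eef_pos: [528.9, 293.9, 44.2]
tool_rot: [-3.142, -0.0, -1.229]
force: [0.8, -1.0, -2.8]
width: 50.5
[528.87771137 293.88505902  44.16429805] [ 0.81378908 -0.95139705 -2.82674384] [-7.85841046e-05 -5.38839242e-02 -9.11500320e-03] 50.481853960076734
```

View pics/w5.png

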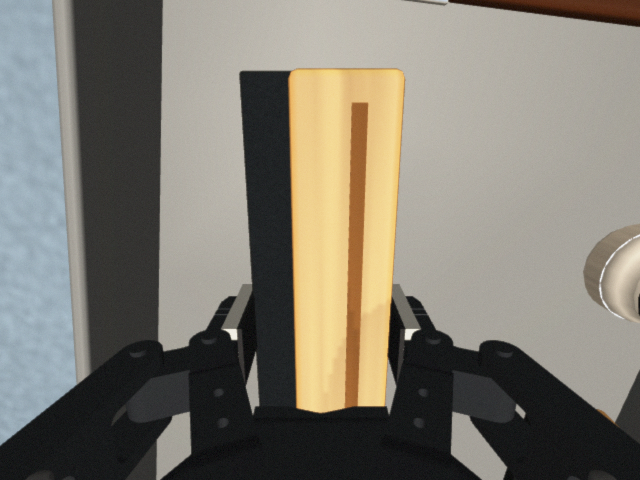

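The squeegee has lifted and hasn't slipped. The lift force is about 2.8 N, where I'd expect 1 to 2 N plus noise. Raising further and crossing over.

```bash
python3 -m creep '0 0 -0.3 0 0 0 1;0 0 -0.8 0 0 0 1;0 0 -1.4 0 0 0 1;0 0 -2 0 0 0 1;0 0 -2.5 0 0 0 1;0 0 -2.8 0 0 0 1;0 0 -2.9 0 0 0 1;0 0 -2.9 0 0 0 1'; python3 -c "
from h import *
go(503,-253,137,-82.1)"
```

```text
clock: 7.42
eef_pos: [529.3, 294.2, 160.9]
tool_rot: [-3.14, 0.0, -1.229]
force: [-0.4, 0.5, -1.0]
width: 50.5
row [12.667  5.207  0.587] [-0.08  0.02 11.69] dist 548.3078668852946
```

```bash
python3 -m creep '0.3 0.12 0 0 0 0 1;0.9 0.37 0 0 0 1 1;1.6 0.66 0 0 0 2 1;2.3 0.95 0 0 0 3 1;3 1.23 0 0 0 4 1;3.7 1.52 0 0 0 5 1;4.4 1.81 0 0 0 6 1;5.1 2.1 0 0 0 7 1;5.8 2.38 0 0 0 8 1;6.4 2.63 0 0 0 9 1'; python3 -c "
from h import *
go(503,-253,137,-82.1)"
```

```text
clock: 8.25
eef_pos: [513.7, 13.9, 158.6]
tool_rot: [3.138, -0.001, -1.389]
force: [0.4, -0.2, -2.3]
width: 50.7
row [6.514 1.469 0.552] [ 0.22 -0.05  2.54] dist 268.0160981363305
```

```bash
python3 -m creep '0.6 0.12 0 0 0 0.5 1;1.3 0.28 0 0 0 1 1;2 0.44 0 0 0 1.5 1;2.7 0.6 0 0 0 2 1;3.4 0.75 0 0 0 2.5 1;4.1 0.92 0 0 0 2.5 1;4.8 1.08 0 0 0 2.5 1;5.4 1.22 0 0 0 2.5 1;5.8 1.3 0 0 0 2.5 1;6.1 1.37 0 0 0 2.5 1'
python3 -m creep '0 0 0 0 0 0 1;0 0 0 0 0 0 1;0 0 0 0 0 0 1;0 0 0 0 0 0 1'
python3 - <<'E'
from h import *
T=tool(); d=ctrl.get_image("wrist"); W=wristT(d,T); print(T[:3,3],ctrl.read_state()["tool_rot"])
np.savez("w6.npz",T=T,W=W)
cv2.imwrite("pics/w6.png",d["img"][:,:,::-1])
go(503,-253,137,-82.1)
d=ctrl.get_image("top"); cv2.imwrite("pics/t6.png",cv2.resize(d["img"][170:310,340:480,::-1],None,fx=4,fy=4,interpolation=cv2.INTER_CUBIC))
E
```

```text
clock: 9.08
eef_pos: [504.3, -235.3, 158.5]
tool_rot: [3.138, 0.001, -1.433]
force: [-0.4, 0.1, -2.4]
width: 50.6
clock: 9.42
eef_pos: [506.8, -230.4, 159.9]
tool_rot: [3.141, 0.001, -1.427]
force: [-0.1, -0.0, -1.4]
width: 50.6
[ 506.82832576 -230.38383951  159.92440732] [ 3.14155508e+00  9.32414303e-04 -1.42692491e+00]
row [0.541 0.178 0.576] [0.   0.05 0.34] dist 32.39399280429419
```

View pics/w6.png

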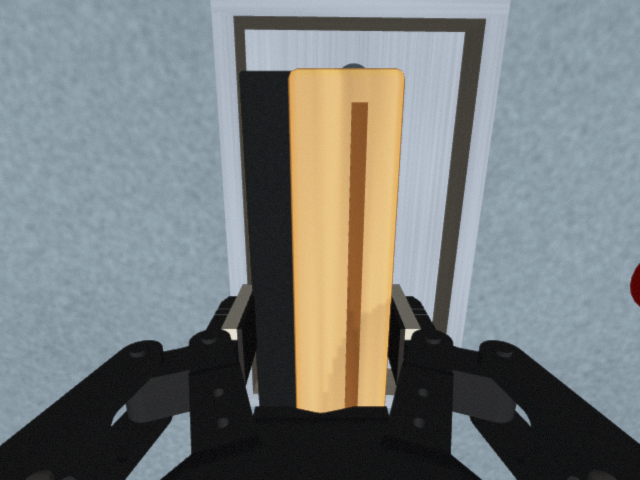

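View pics/t6.png

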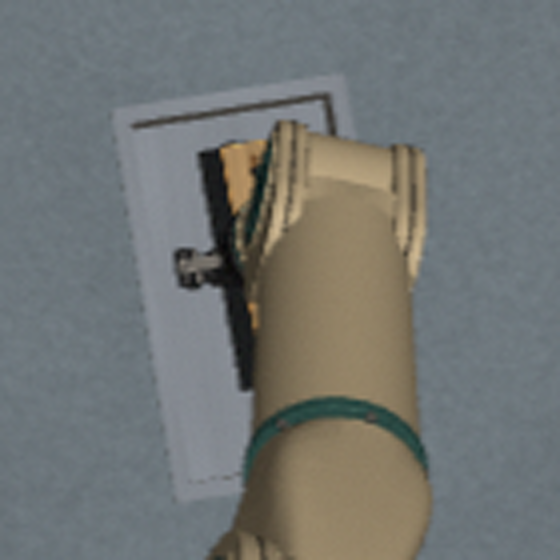

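Run:
```python
from h import *
np.set_printoptions(precision=1,suppress=True)
d=ctrl.get_image("wrist"); W=np.load("w6.npz")["W"]
P=onz(d,W,[[234,16],[487,19],[211,0],[509,0],[229,285],[463,335],[447,335]],40); print(P)
v=P[0]-P[1];print("inner far edge len",np.linalg.norm(v),"angle",np.degrees(np.arctan2(v[1],v[0]))-90)
t=np.radians(7.9);print("centre est",(P[0]+P[1])/2-146*np.array([np.cos(t),np.sin(t),0]))
# original top picture: tray corners
im=cv2.imread("pics/top0.png"); dt=ctrl.get_image("top")
cv2.imwrite("pics/t0c.png",cv2.resize(im[180:300,360:450],None,fx=5,fy=5,interpolation=cv2.INTER_CUBIC))
```

```text
[[ 636.  -154.6   40. ]
 [ 657.5 -315.1   40. ]
 [ 642.8 -139.5   40. ]
 [ 669.8 -325.9   40. ]
 [ 447.5 -164.8   40. ]
 [ 430.1 -359.2   40. ]
 [ 428.2 -346.1   40. ]]
inner far edge len 161.9582540802742 angle 7.6386583012354805
centre est [ 502.1 -254.9   40. ]
```

View pics/t0c.png

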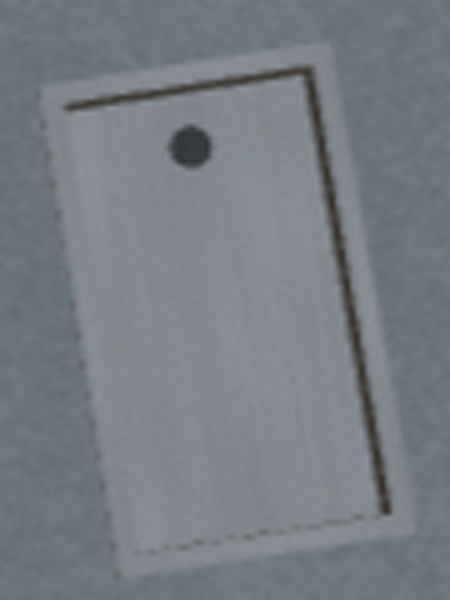

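Tray: the inner far edge measures 162.0 mm against a true 162. Its centre is about (502.5,-254) and its axis is at 7.8°, and both views agree within 2 mm.

```bash
python3 -c "
from h import *
print(tool()[:3,3]);go(502.5,-254,137,-82.3)"
```

```text
[ 506.94083326 -231.44954568  160.21323073]
row [0.542 0.19  0.58 ] [-0.01  0.01  0.49] dist 32.66646706878521
```

```bash
python3 -m creep '0.1 0.03 0.1 0 0 0.1 1;0.25 0.09 0.25 0 0 0.3 1;0.4 0.14 0.4 0 0 0.5 1;0.5 0.17 0.53 0 0 0.5 1;0.54 0.19 0.58 0 0 0.5 1;0.54 0.19 0.58 0 0 0.5 1;0.54 0.19 0.58 0 0 0.5 1;0.54 0.19 0.58 0 0 0.5 1;0.54 0.19 0.58 0 0 0.5 1;0.54 0.19 0.58 0 0 0.5 1'; python3 -m creep '0 0 0 0 0 0 1;0 0 0 0 0 0 1;0 0 0 0 0 0 1;0 0 0 0 0 0 1;0 0 0 0 0 0 1;0 0 0 0 0 0 1'
python3 - <<'E'
from h import *
np.set_printoptions(precision=1,suppress=True)
go(502.5,-254,137,-82.3)
T=tool(); d=ctrl.get_image("wrist"); W=wristT(d,T); cv2.imwrite("pics/w7.png",d["img"][:,:,::-1])
print(T[:3,3])
ds=ctrl.get_image("scene"); im=ds["img"][:,:,::-1].copy(); cv2.imwrite("pics/s7.png",im)
dt=ctrl.get_image("top"); cv2.imwrite("pics/t7.png",dt["img"][:,:,::-1])
E
```

```text
clock: 10.45
eef_pos: [502.5, -254.6, 137.2]
tool_rot: [-3.141, -0.0, -1.438]
force: [0.5, 0.7, -2.4]
width: 50.8
clock: 10.95
eef_pos: [502.3, -254.8, 136.9]
tool_rot: [-3.142, -0.0, -1.438]
force: [0.5, -0.3, -1.4]
width: 50.8
row [-0. -0. -0.] [-0.  -0.  -0.1] dist 0.8648940764685309
[ 502.3 -254.8  136.9]
```

View pics/w7.png

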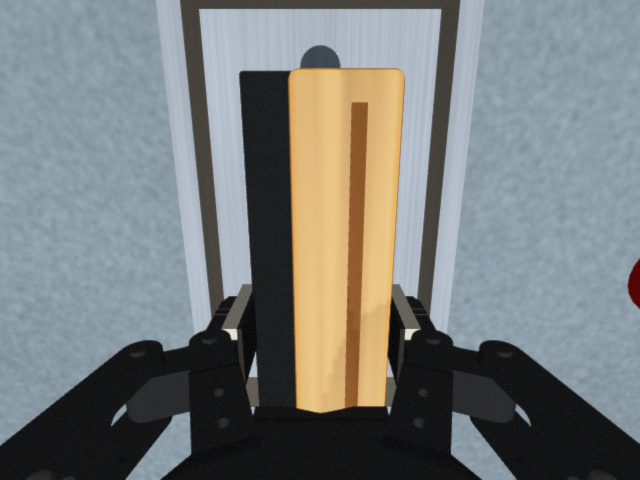

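View pics/s7.png

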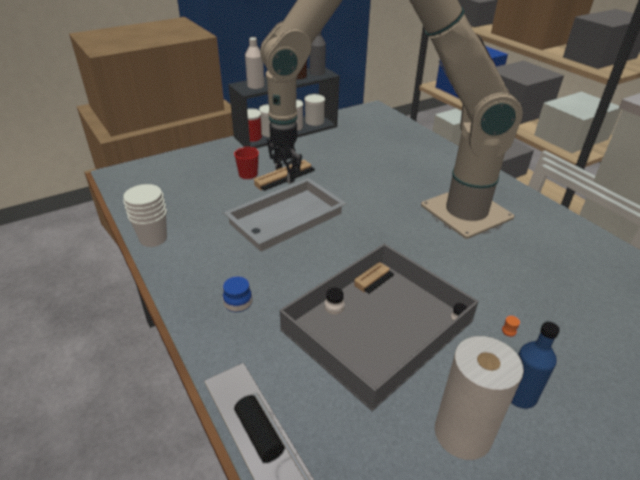

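View pics/t7.png

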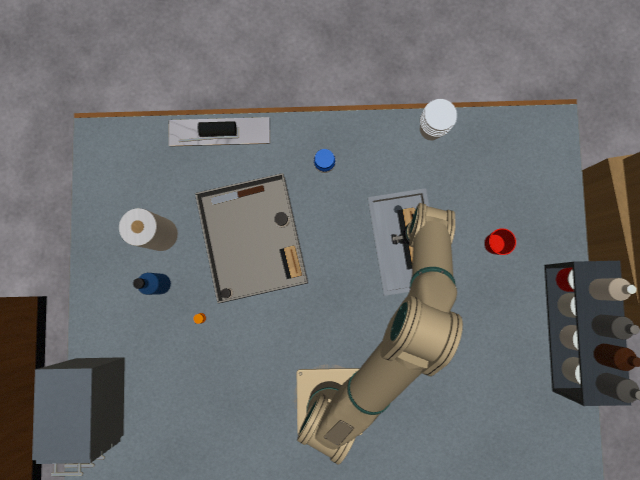

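Everything else is where it was, and the squeegee hangs over the tray. Last, I'll check the held bar against the tray in the wrist and scene pictures.

Run:
```python
from h import *
np.set_printoptions(precision=1,suppress=True)
T=tool(); d=ctrl.get_image("wrist"); W=wristT(d,T)
top=T[2,3]+25.3
a=onz(d,W,[[289.5,70],[404,70],[387,400],[297,400]],top); print("wood",a)
for i,j in((3,0),(2,1)):
  v=a[j]-a[i]; print("edge ang",np.degrees(np.arctan2(v[1],v[0])))
print("far width",np.linalg.norm(a[0]-a[1]),"far mid",(a[0]+a[1])/2)
# tray inner far corners etc
p=onz(d,W,[[181,0],[461,0],[209,300],[431,300]],40); print("tray inner",p)
# scene: predicted bar ends
ds=ctrl.get_image("scene"); im=ds["img"][:,:,::-1].copy()
c=np.array([502.5,-254,150]);u=R.from_euler("z",7.8,degrees=True).as_matrix()
for x,y,z in((-90,-26,12),(90,-26,12),(90,10,12),(-90,10,12),(-90,10,-12),(90,10,-12)):
  q=proj(ds,ds["T"],c+u@np.array([x,y,z]))[0]; cv2.circle(im,tuple(int(round(v)) for v in q),1,(0,0,255),-1)
cv2.imwrite("pics/s8.png",cv2.resize(im[130:250,210:360],None,fx=5,fy=5))
s=ctrl.read_state(); print(s["clock"],s["width"],abs(s["qd"]).max())
```

```text
wood [[ 588.5 -233.   162.2]
 [ 593.  -266.7  162.2]
 [ 475.2 -283.7  162.2]
 [ 470.6 -248.7  162.2]]
edge ang 7.587282927473428
edge ang 8.209473912766354
far width 33.971397604579174 far mid [ 590.7 -249.8  162.2]
tray inner [[ 631.3 -155.5   40. ]
 [ 652.7 -315.5   40. ]
 [ 441.3 -179.9   40. ]
 [ 462.7 -340.5   40. ]]
11.2 50.1353174244592 0.0018375158839375597
```

View pics/s8.png

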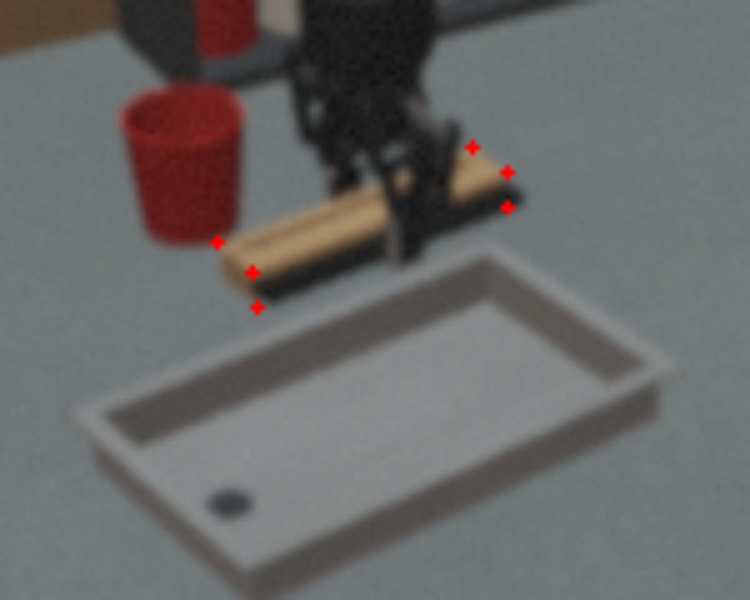

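The bar looks the same in the wrist view as when it lay flat on the crate floor (far corners (240,71) and (405,70)), so it hasn't tilted. Its edges run at 7.6–8.2° against the tray's 7.6–7.9°, and its centre is within about 2 mm. The scene overlay agrees within about 1.5 px. Handing in.

```bash
python3 -c "
from cell import ctrl
print(ctrl.finish_job())"
```

```text
the job is handed in; nothing more can be done
None
```

The long squeegee is held level over the wash tray, and the job is handed in at about 11 s of the 42 s allowed. I gripped it across its 52 mm width at the middle and lifted it straight up. I then carried it over and stopped with its centre about 150 mm above the table.

What the last checks showed:
- **Position:** the gripper was at (502.3, -254.8) mm, against my tray-centre estimate of (502.5, -254), which is good to about 2 mm.
- **Direction:** the bar's edges run at 7.6–8.2°, and the tray's long side at 7.6–7.9°.
- **Level and grip:** the bar looks the same in the wrist camera as when it lay flat in the crate, so it has not slipped or tilted. The finger opening stayed at about 50 mm and the arm was still.
- **Other things:** the crate's other contents and the things on the table look unmoved in the top and scene pictures.

Two readings disagreed slightly. The bar's handle measured 34 mm wide at its far end instead of 36 mm. In the scene picture the bar sits about 1.5 px lower than predicted, roughly 3 mm. Both are small enough to come from rounded corners and camera calibration, so I did not correct for them.

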